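Uncouple a shaker's drive link from its crank ball and hold it up

TASK

I want to move the ball of this bench shaker to another stroke hole, so please uncouple the drive link from it: pull the locking pin up out of the latch housing and put it in the steel parts tray, then pull the sprung latch sideways by its upright tab, lift the link's coupler off the ball and finish while still holding it raised, about 60 mm up, so that I can work under it. Leave the bottles, the pen and the timer alone.

Things in the scene. Friction and masses are not known exactly. Their poses are not given: they have to be found in the camera images.
- shaker: Bench shaker, fixed: grey base plate 170 x 430 mm; white gear box with steel crank disc at one end, platform with three bottles (tops 175 mm up) at the other. Origin on the worktop right under the crank ball, z up; +y runs along the drive link from the ball to its hinge (170 mm off) and on to the platform; latch housing and tab stick out of the link's end to -x.
- ball (a point): Centre of the 28 mm crank ball, 95 mm above the worktop. The drive link is a 24 mm wide aluminium bar ending in the coupler, a 44 mm round cup over this ball.
- pin_hole (a point): Mouth of the 8 mm vertical locking-pin hole in the latch housing, a block beside the coupler: in the shaker's frame x from -42 to -18 mm, y from -16 to 16 mm; its flat top, with this point in the middle (x = -30 mm, y = 0), is 102 mm above the worktop.
- drive_link (a joint): Hinge of the drive link: a level axis along the shaker's x at y = 170 mm, 95 mm above the worktop. 0 = coupler down on the ball; grows as the coupler is lifted (rad, to 0.9; 0.35 lifts it about 60 mm). Swings freely and drops back when let go; lifting takes 2 to 4 N at the tab. It stays at 0 while the latch is home.
- latch (a joint): Sprung latch, slides in its housing along the shaker's -x: 0 = home, its bolt under the ball; grows as it is pulled to -x (m, stop at 0.016). The ball is free from 0.007; pull to about 0.011. The spring draws it home with 6 N at 0, 10 N at the stop, so a hand may give and the pull may need to go further. With the locking pin in, it moves less than 3 mm.
- coupler (a point): Top of the coupler cup, straight above the ball when coupled (112 mm above the worktop).
- latch_tab (a point): Middle of the latch's upright steel tab, the part to grasp: 8 mm thick along the shaker's x, 22 mm wide along its y; top edge 14 mm above this point, both faces free to 25 mm below it. With the latch home it is at x = -76 mm, y = 0 of the shaker, 115 mm above the worktop, 30 mm clear of the latch housing. Lifting it lifts the link.
- lock_pin: Loose steel locking pin, 40 g, upright in the latch housing. Origin at its tip, z along it to the head: shank 7 mm thick, 30 mm long (all in the housing), a collar 18 mm across, 4 mm high, resting on the housing, then the grip, 15 mm across, 34 to 58 mm above the tip. Lifts straight out, 30 mm. Fingers fit best either side along the shaker's y: to +x the coupler cup, 10 mm higher than the housing, is near.
- parts_tray: Loose, flat steel parts tray, open at the top, 150 mm along its x, 106 mm along its y, 20 mm high, walls and floor 3 mm. Origin under the centre of its floor.
- amber_bottle: Amber screw bottle, 62 mm across, 118 mm high, standing; leave alone. Origin under its centre.
- dropper_bottle: Small dropping bottle with a rubber bulb, 43 mm across, 114 mm high, standing; leave alone. Origin under its centre.
- marker_pen: Felt marker, 13 mm thick, 126 mm long along its y, lying; leave alone. Origin under its middle.
- lab_timer: Flat square timer, 62 x 62 x 16 mm, lying; leave alone. Origin under its centre.

How it is judged (in metres and radians):
On the way, in this order (a step that is already met when the one before it is completed fails the run):
1. the locking pin is put in the parts tray, the link still coupled (x of lock_pin in the frame of parts_tray between -0.085 and 0.085 m and y of lock_pin in the frame of parts_tray between -0.063 and 0.063 m and height (world z) of lock_pin below 0.045 m and contact force between lock_pin and parts_tray above 0.05 N and contact force between lock_pin and the fingers below 0.02 N and value of joint drive_link below 0.03 rad), for 0.2 s.
2. the latch is pulled back at least 7 mm with the link still down on the ball (value of joint latch above 0.007 m and value of joint drive_link below 0.03 rad), for 0.05 s.
At the end, for the whole second after the job is handed in: The robot's fingers still hold the raised link: its hinge stands between 0.22 and 0.55 rad (coupler about 37 to 89 mm up) and is still; the locking pin is in the parts tray, let go (value of joint drive_link between 0.22 and 0.55 rad and velocity of joint drive_link between -0.05 and 0.05 rad/s and contact force between the fingers and shaker above 0.5 N and contact force between lock_pin and parts_tray above 0.05 N and contact force between lock_pin and shaker below 0.02 N and contact force between lock_pin and the arm below 0.02 N and x of lock_pin in the frame of parts_tray between -0.085 and 0.085 m and y of lock_pin in the frame of parts_tray between -0.063 and 0.063 m and height (world z) of lock_pin below 0.045 m); the arm keeps its last pose, push and grip.
It fails at once if a bottle, the pen or the timer is moved by more than 25 mm (distance of any of amber_bottle, dropper_bottle, marker_pen, lab_timer from where it was at the start of the episode above 0.025 m).
It also fails if it takes over 58 s, if anything falls off the work surface, if the arm or the gripper's body presses on something with over 40 N, if the wrist force passes 120 N, or if a joint passes its speed limit or range.

ROBOT

A 6-joint arm with a two-finger parallel gripper is mounted at the origin on a cart in front of the work surface, level with it; the furniture and walls round the work are solid. World frame = base frame: x ahead of the robot, y to its left, z up, the work surface at z = 0. Lengths are in mm, angles in rad, forces in N, time in s.
With the tool pointing down it reaches from about 300 to 775 mm from the base axis. Payload 14.6 kg.
Tool frame: the origin (TCP) lies between the finger pads; the fingertips stand 11 mm ahead of it and the grasp point (between the pads) lies 8 mm behind it; z points along the fingers, y is the line along which they close (so a half turn about z gives the same grasp; the last joint's range is limited). The gripper opens to 94 mm and grips with 3 to 60 N. Pads are 16 mm wide; open, the fingers measure 119 mm over their backs; the gripper's body (75 mm by 177 mm) begins 78 mm behind the grasp point.
Start: joints at [1.209, 0.3, 1.521, -0, 1.321, -0.067], TCP at [159.799, 526.264, 216.446] pointing down, gripper open.
Joint ranges: [-3.03, 3.03], [-0.79, 2.21], [0.23, 2.52], [-1.04, 4.18], [0, 3.07], [-2.55, 2.55]. Speed limits (rad/s): [2.22, 2.22, 2.57, 3.14, 3.14, 3.14].

INTERFACE

Orientations are given as [roll, pitch, yaw] about the fixed x, y, z axes, in that order (R = Rz(yaw) Ry(pitch) Rx(roll)).
In Python, from cell import manip gives the robot as it stands. The module is installed in compiled form; this text tells all that it offers.
- The arm moves only by the tool arm_command, never from a script. Its argument "rows" is one flat list of numbers, 5 for each row, row after row: the shift along the world's x, y, z in mm, then the turn about the world's z in degrees, then the finger opening in mm, from 0 to 94. In form: [dx, dy, dz, twist, jaw, dx, dy, dz, twist, jaw, ...]. A call has 1 to 5 rows; each row shifts and turns the commanded pose from where the row before left it; what a row does not reach is not made up. A row lasts 1/8 s, in which the tool goes at most 62.5 mm and 10.7 degrees, less where a joint would pass 70% of its speed; a pose out of reach is approached as far as the arm can. A call is refused whole if a number of a shift passes 62.5 or a number of a turn 10.7, either way. A call with a gripper value outside its range is refused whole. The fingers move at their own pace and stop on an object; "newtons" is the grip in N (left out, the last holds). Time passes only in rows, so rows that do not move let the fingers close. It gives the time, the measured TCP pose, the force and the opening at its end, in the units of the state.
- manip.read_state(): the state, without advancing time (a new reading comes with each control period).
- manip.camera(name): name is "scene" or "top" or "wrist"; returns a dict with "image" (384x512x3 uint8, blue, green, red), "z_map" (384x512 float32, mm along the optical axis (not along the pixel's ray), 0 where there is no reading), "fx", "fy", "cx", "cy" (pixels), "pose" (4x4, takes a point from camera to world coordinates). Camera axes: x right, y down, z forward; pixel columns grow to the right and rows downward; lengths in mm; the calibration is good to about 2 mm. A picture is of the moment at which its call begins.
- manip.sign_off(): hands the job in, once; it reports no verdict.
The state is a dict: "clock": time; "joints": joint angles; "qd": joint speeds; "effort": joint torques, N m; "eef_pos": TCP position; "eef_rot": TCP orientation; "wrist_force": force on the tool from outside, world axes, zero at the start; "moment": the same for the moment, N m; "finger_gap": finger opening in mm.
Only numpy, scipy, OpenCV 4.12 (cv2) and the standard library are available. Lean on these libraries where they do the work, as an engineer would, in place of code of your own. Each camera call takes 0.05 s, during which the arm holds its last target. There are 200 camera calls.

## Working session

There is one attempt and no reset: what is moved stays moved. The work goes in short steps, Python scripts to look and compute and a tool call to move; the robot and the scene stay as the last step left them, time stands still between calls to the robot, and variables do not carry over. Pictures are saved under pics/ and viewed, on a budget of 10 in all, crops included, one or two more only if the job needs it, and the job is handed in when it is done.

Besides the shell and the picture viewer there is one more tool, called after "Call:" as name(argument=value, ...) on one line, values as JSON. arm_command: Moves the arm, as the interface text tells. Its arguments: {"type":"object","properties":{"rows":{"type":"array","items":{"type":"number"}},"newtons":{"type":"number"}},"required":["rows"]}

```bash
mkdir -p pics; cat > h.py <<'E'
import numpy as np, cv2
from cell import manip
def snap(n,tag):
    c=manip.camera(n); np.savez(f'pics/{tag}.npz',**{k:np.asarray(v) for k,v in c.items()}); cv2.imwrite(f'pics/{tag}.png',c['image']); return c
def load(tag): return dict(np.load(f'pics/{tag}.npz'))
def P(c,u,v,z=None):
    if z is None: z=c['z_map'][int(v),int(u)]
    p=np.array([(u-c['cx'])/c['fx']*z,(v-c['cy'])/c['fy']*z,z,1]); return (c['pose']@p)[:3]
def cloud(c):
    v,u=np.mgrid[0:384,0:512]; z=c['z_map']; q=np.stack([(u-c['cx'])/c['fx']*z,(v-c['cy'])/c['fy']*z,z,np.ones_like(z)],-1)
    w=(q@c['pose'].T)[...,:3]; w[z==0]=np.nan; return w
E
python3 - <<'E'
from h import *
a=snap('scene','s0');b=snap('top','t0')
print(manip.read_state()); print(a['pose'].round(2),b['pose'].round(2))
E
```

```text
{'clock': 0.1, 'joints': array([ 1.20942092e+00,  3.00411847e-01,  1.52148683e+00,  2.12650147e-05,
        1.32068581e+00, -6.66032002e-02]), 'qd': array([ 1.27376474e-03, -9.87256677e-04,  2.97130942e-04,  7.85626427e-05,
        7.96638932e-05, -5.82264326e-04]), 'effort': array([ 1.76014106e-03, -5.32641256e+01, -3.53280473e+01,  7.09620793e-02,
        2.35517370e-02, -7.04013974e-05]), 'eef_pos': array([159.71287239, 526.08325689, 215.95869386]), 'eef_rot': array([-3.14060439e+00, -8.65626166e-05,  2.84681513e+00]), 'wrist_force': array([-0.33150195, -0.41237321,  0.38587911]), 'moment': array([-0.015812  ,  0.02332277,  0.01083107]), 'finger_gap': 93.79586943152616}
[[ 6.0000e-01 -4.6000e-01  6.5000e-01 -3.4550e+01]
 [-8.0000e-01 -3.7000e-01  4.8000e-01 -3.2233e+02]
 [ 1.0000e-02 -8.1000e-01 -5.9000e-01  6.5484e+02]
 [ 0.0000e+00  0.0000e+00  0.0000e+00  1.0000e+00]] [[-3.0000e-02 -9.9000e-01  1.3000e-01  4.3373e+02]
 [-1.0000e+00  3.0000e-02  0.0000e+00  1.2750e+02]
 [-0.0000e+00 -1.3000e-01 -9.9000e-01  1.2376e+03]
 [ 0.0000e+00  0.0000e+00  0.0000e+00  1.0000e+00]]
```

View pics/t0.png

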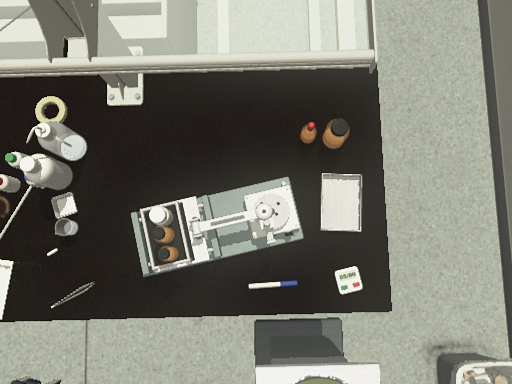

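View pics/s0.png

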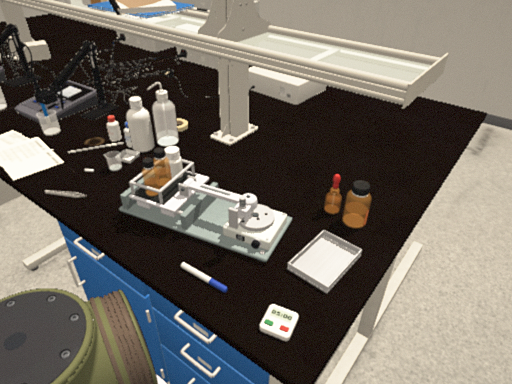

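```bash
python3 - <<'E'
from h import *
a=load('s0');b=load('t0')
A=cv2.resize(a['image'][175:260,180:300],None,fx=6,fy=6,interpolation=cv2.INTER_CUBIC)[:,:400*2]
B=cv2.resize(b['image'][165:285,125:310],None,fx=4,fy=4,interpolation=cv2.INTER_CUBIC)
cv2.imwrite('pics/s0c.png',A);cv2.imwrite('pics/t0c.png',B)
for n,u,v in [('cup',264,211),('timer',347,280),('pen',273,285),('amber',336,130),('drop',309,131),('plate tl',133,213),('tr',289,180),('br',301,238),('bl',145,274)]+[('tray',*q) for q in [(322,175),(360,175),(360,230),(322,230),(341,202)]]: print(n,P(b,u,v).round(0))
print(b['fx'],a['fx'])
E
```

```text
cup [540. 126. 110.]
timer [364. -84.  16.]
pen [356. 108.  13.]
amber [735. -57. 118.]
drop [746.   5.  74.]
plate tl [548. 458.  63.]
tr [629.  57.  18.]
br [475.  31.  13.]
bl [393. 439.  14.]
tray [639. -30.  23.]
tray [ 637. -131.   18.]
tray [ 491. -123.   19.]
tray [495. -27.  -0.]
tray [569. -81.  -1.]
465.24056191367487 384.1617116654237
```

View pics/s0c.png

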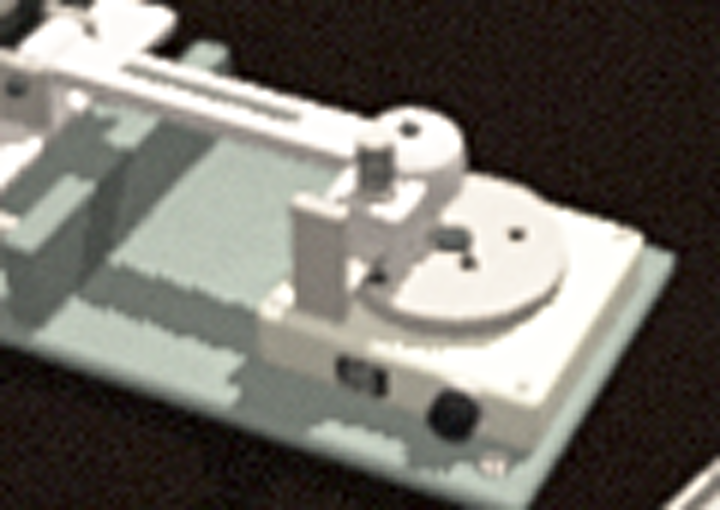

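View pics/t0c.png

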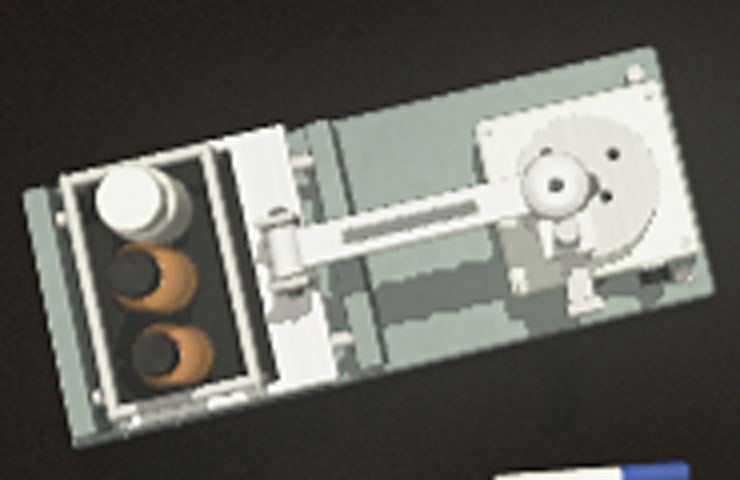

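The top crop shows the cup centre at about (264,211), the pin head at (267,223), the tab top at (270.5,234) and the hinge at (196,226). In the scene crop the pin head is at (242.8,199.7) and the tab top at (233.7,208.3). The tray is empty and sits to the right of the shaker.

```bash
cat >> h.py <<'E'
def tri(obs):
    A=[];b=[]
    for c,u,v in obs:
        o=c['pose'][:3,3]; d=P(c,u,v,1.0)-o; d/=np.linalg.norm(d); M=np.eye(3)-np.outer(d,d); A.append(M); b.append(M@o)
    A=np.vstack(A); b=np.hstack(b); x,r,_,_=np.linalg.lstsq(A,b,rcond=None); return x, np.abs(A@x-b).max()
def frame(ball,yaw): # local shaker -> world xy
    c,s=np.cos(yaw),np.sin(yaw); return lambda x,y: np.array(ball)+[c*x-s*y,s*x+c*y]
E
python3 - <<'E'
from h import *
a=load('s0');b=load('t0')
for n,q,r in [('pinhead',(242.8,199.7),(267.2,223)),('tabtop',(233.7,208.3),(270.5,234)),('cuphole',(180+410/6,175+130/6),(264,211.3))]:
    x,e=tri([(a,*q),(b,*r)]); print(n,x.round(1),e.round(1),'depth',P(a,*q).round(0),P(b,*r).round(0))
w=cloud(b); 
# tall tab/pin points in top depth
m=(w[...,2]>106)&(w[...,0]>420)&(w[...,0]<580)&(w[...,1]>80)&(w[...,1]<180)
for p,v,u in zip(w[m],*np.nonzero(m)): 
    if p[0]<520: print(u,v,p.round(0))
# tray cloud
m=(w[...,2]>14)&(w[...,2]<26)&(w[...,0]>470)&(w[...,0]<660)&(w[...,1]<-10)&(w[...,1]>-150)
print(cv2.minAreaRect(w[m][:,:2].astype(np.float32)),m.sum())
m=(w[...,2]>10)&(w[...,2]<22)&(w[...,0]>380)&(w[...,0]<650)&(w[...,1]>0)&(w[...,1]<480)
print(cv2.minAreaRect(w[m][:,:2].astype(np.float32)))
E
```

```text
pinhead [510.4 118.  123.4] 1.2 depth [507. 113. 128.] [509. 119. 129.]
tabtop [480.9 114.3 119. ] 2.4 depth [468. 108. 130.] [485. 111.  85.]
cuphole [539.8 124.8 111.6] 1.2 depth [538. 121. 115.] [539. 126. 110.]
266 219 [519. 122. 125.]
260 220 [518. 136. 107.]
264 220 [516. 127. 127.]
265 220 [516. 124. 133.]
266 220 [516. 122. 133.]
267 220 [516. 120. 131.]
268 220 [516. 117. 131.]
270 220 [518. 112. 106.]
264 221 [514. 127. 135.]
265 221 [514. 124. 131.]
266 221 [514. 122. 132.]
267 221 [513. 120. 133.]
268 221 [514. 117. 130.]
269 221 [514. 115. 129.]
263 222 [513. 129. 108.]
264 222 [511. 127. 131.]
265 222 [512. 124. 129.]
266 222 [511. 122. 130.]
267 222 [511. 120. 132.]
268 222 [511. 117. 130.]
269 222 [511. 115. 131.]
263 223 [511. 129. 107.]
264 223 [509. 127. 131.]
265 223 [509. 124. 130.]
266 223 [509. 122. 136.]
267 223 [509. 120. 129.]
268 223 [509. 117. 130.]
269 223 [509. 115. 128.]
260 224 [508. 137. 109.]
263 224 [508. 129. 106.]
264 224 [507. 127. 133.]
265 224 [507. 125. 127.]
266 224 [507. 122. 129.]
267 224 [506. 120. 132.]
268 224 [506. 117. 136.]
269 224 [5
[... 547 characters left out ...]
 [466. 119. 130.]
269 241 [466. 116. 129.]
270 241 [466. 114. 131.]
271 241 [466. 111. 127.]
272 241 [466. 109. 130.]
273 241 [466. 107. 130.]
274 241 [466. 104. 128.]
275 241 [466. 102. 128.]
267 242 [464. 121. 129.]
268 242 [464. 119. 134.]
269 242 [464. 116. 126.]
270 242 [464. 114. 131.]
271 242 [464. 111. 127.]
272 242 [464. 109. 130.]
273 242 [464. 107. 128.]
274 242 [464. 104. 125.]
267 243 [461. 121. 131.]
268 243 [461. 119. 129.]
269 243 [461. 116. 127.]
270 243 [462. 114. 115.]
((567.9940795898438, -77.09182739257812), (107.13459777832031, 150.0633087158203), 86.44183349609375) 268
((514.2625732421875, 252.65016174316406), (170.3128662109375, 430.6522521972656), 11.905369758605957)
```

Call:
arm_command(rows=[40,-62,0,9.3,94,50,-62,15,9.3,94,50,-62,20,9.3,94,50,-62,20,0,94,50,-62,20,0,94])

```text
clock: 0.72
eef_pos: [345.5, 285.0, 273.4]
eef_rot: [-3.142, -0.0, -2.957]
wrist_force: [0.6, 0.9, -1.1]
finger_gap: 93.5
```

Call:
arm_command(rows=[39,-42,-5,1.3,94,39,-42,0,0,94,39,-42,0,0,94,38,-41,0,0,94,0,0,0,0,94])

```text
clock: 1.35
eef_pos: [501.1, 117.2, 267.1]
eef_rot: [-3.141, -0.001, -2.938]
wrist_force: [-1.1, 0.3, 0.1]
finger_gap: 94.4
```

```bash
python3 - <<'E'
from h import *
c=snap('wrist','w1'); print(manip.read_state()['eef_pos'],manip.read_state()['eef_rot'],c['pose'].round(2),c['fx'])
b=[539.5,125.5]; f=frame(b,np.radians(11.9))
T=np.linalg.inv(c['pose'])
for n,p in [('pin',[*f(-30,0),130]),('tab',[*f(-76,0),129]),('cup',[*f(0,0),112])]:
    q=T@np.array([*p,1]); print(n,np.round(p,1),q[:2]/q[2]*c['fx']+[c['cx'],c['cy']])
w=cloud(c)
m=(w[...,2]>123)&(w[...,2]<140)&(w[...,0]>440)&(w[...,0]<530)&(w[...,1]>80)&(w[...,1]<150)
for k in (w[...,0]>488,w[...,0]<488):
    print(cv2.minAreaRect(w[m&k][:,:2].astype(np.float32)) if (m&k).any() else None, np.median(w[m&k],0))
cv2.imwrite('pics/w1b.png',cv2.resize(c['image'],(768,576)))
E
```

```text
[500.13567133 118.63145382 267.27572878] [ 3.14147188e+00 -1.41326537e-03 -2.93703264e+00] [[-2.0000e-01  9.4000e-01  2.8000e-01  4.1904e+02]
 [ 9.8000e-01  1.9000e-01  6.0000e-02  1.0122e+02]
 [-0.0000e+00  2.9000e-01 -9.6000e-01  4.3555e+02]
 [ 0.0000e+00  0.0000e+00  0.0000e+00  1.0000e+00]] 342.8470692803466
pin [510.1 119.3 130. ] [254.87078344 198.79232717]
tab [465.1 109.8 129. ] [254.62185364 149.34187427]
cup [539.5 125.5 112. ] [255.05348136 222.10227561]
((510.6278381347656, 120.97322845458984), (14.555421829223633, 14.105629920959473), 11.728255271911621) [509.94525203 120.91572953 129.79216845]
((466.1260986328125, 111.8041000366211), (8.305806159973145, 20.866655349731445), 12.156523704528809) [465.49586087 111.05806585 128.78811754]
```

View pics/w1b.png

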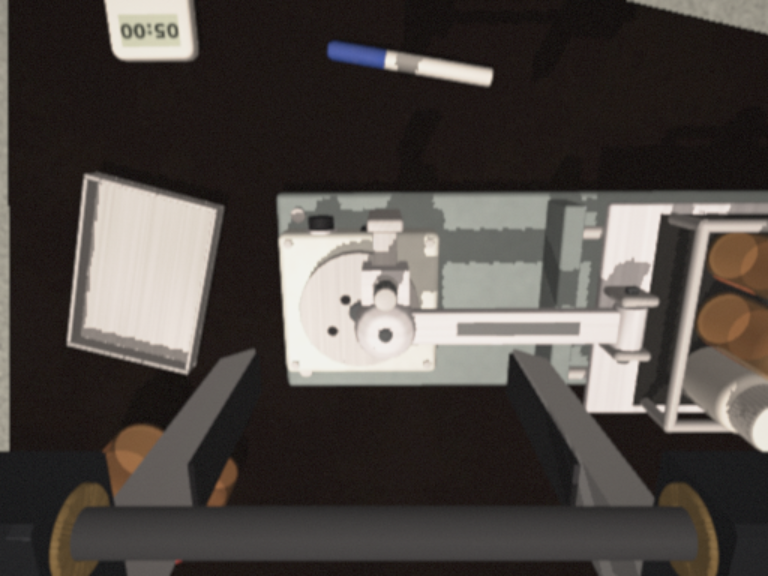

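The wrist view puts the pin head at (257,199) in native pixels, the tab at (257,150), and the cup below the pin. Wrist depth gives pin (510.5,121,130) and tab (466,111.5,129), which agrees with the top view and the stated heights. Next I descend on the pin.

Call:
arm_command(rows=[5,1,-40,0,40,4,1,-40,0,40,0,0,-35,0,40,0,0,-20,0,40,0,0,-8,0,40])

```text
clock: 2.02
eef_pos: [507.8, 122.6, 124.2]
eef_rot: [3.141, -0.002, -2.933]
wrist_force: [-0.3, 0.2, 0.4]
finger_gap: 47.3
```

Call:
arm_command(rows=[0,0,0,0,40,0,0,0,0,10,0,0,0,0,6,0,0,0,0,6,0,0,0,0,6], newtons=20)

```text
clock: 2.65
eef_pos: [509.0, 121.4, 125.4]
eef_rot: [-3.141, 0.001, -2.935]
wrist_force: [0.8, -4.2, 4.1]
finger_gap: 14.3
```

Call:
arm_command(rows=[0,-1,4,0,4,0,0,8,0,4,0,0,12,0,4,0,0,14,0,4,0,0,20,0,4], newtons=25)

```text
clock: 3.28
eef_pos: [508.6, 120.7, 184.1]
eef_rot: [3.142, -0.0, -2.934]
wrist_force: [0.4, -0.4, -1.0]
finger_gap: 14.1
```

```bash
python3 - <<'E'
from h import *
c=snap('wrist','w2');s=manip.read_state(); print(s['eef_pos'],s['wrist_force'],s['finger_gap'])
I=np.hstack([cv2.resize(c['image'][140:,130:390],(520,488)),cv2.resize(snap('scene','s2')['image'][140:262,200:270],(280,488))]); cv2.imwrite('pics/w2c.png',I)
E
```

```text
[509.63596414 120.91273601 186.94420544] [0.37560454 0.78533278 2.5081927 ] 14.214074905998904
```

View pics/w2c.png

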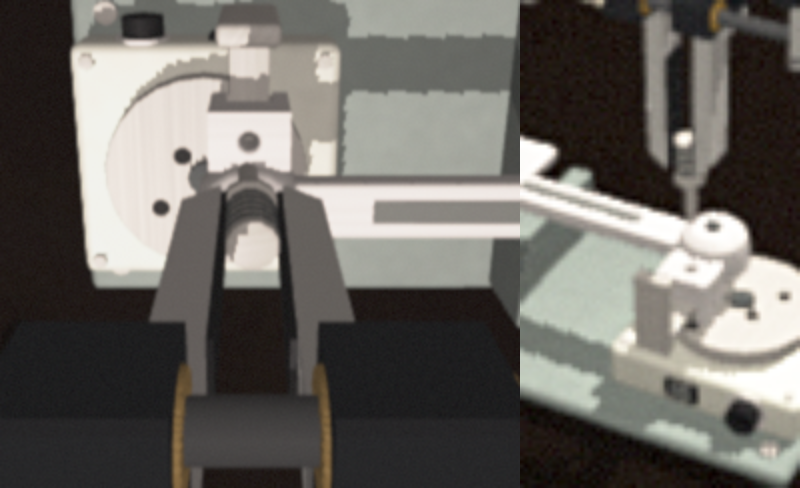

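The pin is out and held between the fingers, and the open hole shows at (250,142) in the crop. Next I carry it to the tray.

Call:
arm_command(rows=[14,-50,5,0,4,15,-50,0,0,4,15,-50,0,0,4,15,-48,-20,0,4,0,0,-40,0,4])

```text
clock: 4.0
eef_pos: [568.7, -80.3, 127.8]
eef_rot: [-3.14, 0.002, -2.938]
wrist_force: [0.3, 0.0, -1.0]
finger_gap: 14.0
```

Call:
arm_command(rows=[0,0,-40,0,4,0,0,-20,0,4,0,0,-10,0,4,0,0,-3,0,4,0,0,0,0,4])

```text
clock: 4.62
eef_pos: [568.2, -77.3, 55.9]
eef_rot: [-3.141, 0.001, -2.934]
wrist_force: [-1.5, 0.3, 2.3]
finger_gap: 14.4
```

Call:
arm_command(rows=[0,0,0,0,30,0,0,0,0,30,0,0,5,0,36,0,0,20,0,40,0,0,40,0,40])

```text
clock: 5.25
eef_pos: [567.0, -77.2, 119.9]
eef_rot: [3.141, -0.002, -2.935]
wrist_force: [-0.1, -0.6, 0.2]
finger_gap: 40.0
```

Call:
arm_command(rows=[0,0,50,0,40,-15,30,30,-10.5,40,0,0,0,-10.5,40,0,0,0,-10.5,40,0,0,0,-10.5,40])

```text
clock: 5.88
eef_pos: [552.7, -47.2, 200.5]
eef_rot: [3.141, 0.0, 2.61]
wrist_force: [0.2, 0.3, -0.2]
finger_gap: 39.5
```

```bash
python3 - <<'E'
from h import *
t=snap('top','t3');s=snap('scene','s3'); print(manip.read_state()['eef_pos'])
I=np.hstack([cv2.resize(t['image'][165:240,300:380],(400,375)),cv2.resize(s['image'][220:295,280:360],(400,375))]); cv2.imwrite('pics/t3c.png',I)
w=cloud(s)
m=(w[...,2]>6)&(w[...,0]>500)&(w[...,0]<630)&(w[...,1]<-38)&(w[...,1]>-118)
print(m.sum(), w[m].min(0),w[m].max(0))
E
```

```text
[552.75572616 -47.2663301  200.38650688]
4285 [ 500.01553833 -117.96654693    6.0099634 ] [627.11767004 -38.07348522 513.37578925]
```

View pics/t3c.png

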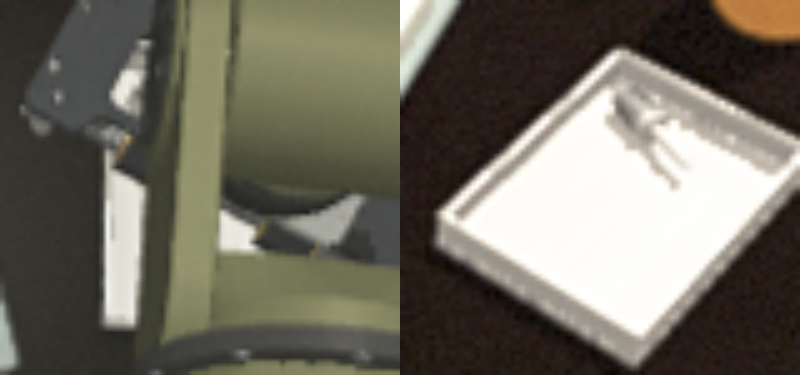

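The scene crop shows the pin lying on the tray floor, near the far corner. Next is the tab.

Call:
arm_command(rows=[-20,40,0,-10.5,30,-20,40,0,-10.5,30,-20,40,0,-10.5,30,-20,30,0,-10.5,30,-7,9,0,-5.7,28])

```text
clock: 6.6
eef_pos: [464.9, 113.1, 200.4]
eef_rot: [3.141, -0.0, 1.786]
wrist_force: [0.5, 0.0, -0.4]
finger_gap: 28.2
```

Call:
arm_command(rows=[0,0,0,0,28,0,0,0,0,28])

```text
clock: 6.85
eef_pos: [466.1, 111.3, 200.1]
eef_rot: [3.141, 0.0, 1.787]
wrist_force: [-0.2, 0.4, 0.5]
finger_gap: 27.8
```

```bash
python3 - <<'E'
from h import *
c=snap('wrist','w4');s=manip.read_state(); print(s['eef_pos'],s['eef_rot'],s['finger_gap'])
w=cloud(c)
m=(w[...,2]>123)&(w[...,2]<140)&(w[...,0]>440)&(w[...,0]<490)&(w[...,1]>80)&(w[...,1]<150)
print(m.sum(), cv2.minAreaRect(w[m][:,:2].astype(np.float32)),np.median(w[m],0)) if m.any() else print(0)
cv2.imwrite('pics/w4b.png',c['image'])
E
```

```text
[466.10048049 111.22423536 200.03666619] [3.14153448e+00 7.50237302e-05 1.78583922e+00] 27.810275461252672
314 ((466.00213623046875, 111.50572204589844), (7.533792495727539, 22.049386978149414), 12.514595985412598) [465.80748908 112.34089943 128.7247322 ]
```

View pics/w4b.png

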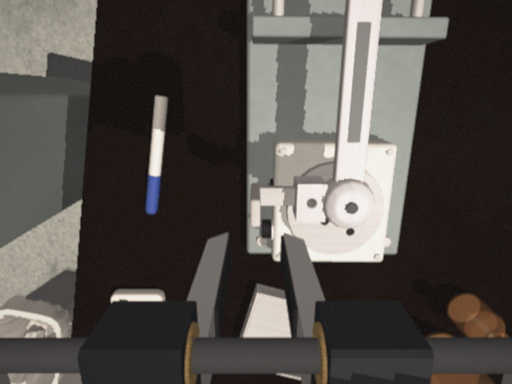

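The view shows the tab between and ahead of the fingers. Depth centres it at (466,111.5), matching the TCP position and yaw. Now I descend and grip.

Call:
arm_command(rows=[0,0,-40,0,28,0,0,-30,0,28,0,0,-15,0,28,0,0,-7,0,28,0,0,0,0,28])

```text
clock: 7.52
eef_pos: [466.1, 111.7, 108.4]
eef_rot: [3.141, 0.0, 1.783]
wrist_force: [-0.1, 0.4, 0.6]
finger_gap: 27.8
```

Call:
arm_command(rows=[0,0,0,0,10,0,0,0,0,2,0,0,0,0,0,0,0,0,0,0,0,0,0,0,0], newtons=45)

```text
clock: 8.15
eef_pos: [465.5, 111.7, 108.4]
eef_rot: [-3.141, 0.0, 1.783]
wrist_force: [-5.2, -1.6, 5.5]
finger_gap: 7.5
```

Call:
arm_command(rows=[-2.9,-0.6,0,0,0,-2.9,-0.6,0,0,0,-2.9,-0.6,0,0,0,-2.9,-0.6,0,0,0,0,0,0,0,0])

```text
clock: 8.78
eef_pos: [455.0, 109.4, 108.5]
eef_rot: [3.139, 0.0, 1.783]
wrist_force: [7.6, 1.6, -1.0]
finger_gap: 8.1
```

```bash
python3 - <<'E'
from h import *
c=snap('wrist','w5');s=manip.read_state(); print(s['eef_pos'],s['wrist_force'],s['finger_gap'])
w=cloud(c)
m=(w[...,2]>122)&(w[...,2]<140)&(w[...,0]>430)&(w[...,0]<495)&(w[...,1]>80)&(w[...,1]<150)
print(m.sum())
I=cv2.resize(c['image'][150:384,150:400],None,fx=2.5,fy=2.5);cv2.imwrite('pics/w5c.png',I)
E
```

```text
[455.08011262 109.45331741 108.49352646] [ 8.3240108   1.17291991 -1.9748071 ] 7.829361490015464
1675
```

View pics/w5c.png

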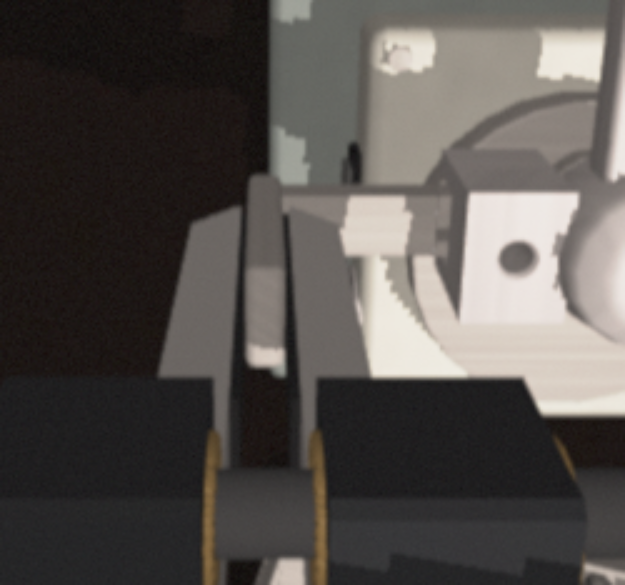

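The view shows the tab clamped and the latch bar extended. Force is 8.4 N at about 10.5 mm of travel, which fits the spring. Next I lift along the link's arc.

Call:
arm_command(rows=[-1,-0.2,0,0,0,-0.2,1,7.4,0,0,-0.3,1.3,7.4,0,0,-0.4,1.7,7.3,0,0,-0.4,1.9,7.2,0,0])

```text
clock: 9.45
eef_pos: [452.8, 114.6, 137.7]
eef_rot: [3.139, 0.001, 1.783]
wrist_force: [9.7, -2.1, -5.0]
finger_gap: 7.8
```

Force along x (spring) holds and the z load is −5 N, so the link appears to be lifting. I continue.

Call:
arm_command(rows=[-0.5,2.3,7.1,0,0,-0.5,2.5,7,0,0,-0.6,2.9,6.9,0,0,-0.7,3.2,6.8,0,0,0,0,0,0,0])

```text
clock: 10.07
eef_pos: [450.8, 125.5, 165.9]
eef_rot: [3.138, 0.002, 1.783]
wrist_force: [10.8, -4.8, -2.5]
finger_gap: 7.5
```

Call:
arm_command(rows=[0,0,0,0,0,0,0,0,0,0,0,0,0,0,0,0,0,0,0,0,0,0,0,0,0])

```text
clock: 10.7
eef_pos: [450.8, 125.4, 165.6]
eef_rot: [3.138, 0.002, 1.783]
wrist_force: [10.0, -4.3, -1.8]
finger_gap: 7.6
```

```bash
python3 - <<'E'
from h import *
s=snap('scene','s6');st=manip.read_state(); print(st['eef_pos'],st['wrist_force'],st['finger_gap'])
t=snap('top','t6')
for n,c in (('s',s),('t',t)):
    w=cloud(c); f=np.radians(12)
    d=w[...,:2]-[539.5,125.5]; lx=d@[np.cos(f),np.sin(f)]; ly=d@[-np.sin(f),np.cos(f)]
    for y0 in (-10,10,40,80,120):
        m=(abs(lx)<8)&(abs(ly-y0)<6)&(w[...,2]<250)&(w[...,2]>60); print(n,y0,m.sum(),np.percentile(w[m][:,2],[50,90]).round(0) if m.any() else '')
I=np.hstack([cv2.resize(s['image'][130:260,180:300],(480,520)),cv2.resize(s['image'][220:295,280:360],(320,520))]);cv2.imwrite('pics/s6c.png',I)
E
```

```text
[450.75110037 125.36733155 165.65000213] [10.42280663 -4.91120573 -0.94929849] 8.025652624814823
s -10 119 [105. 166.]
s 10 42 [103. 172.]
s 40 14 [148. 149.]
s 80 1 [121. 121.]
s 120 12 [116. 119.]
t -10 0 
t 10 0 
t 40 0 
t 80 34 [135. 139.]
t 120 32 [120. 124.]
```

View pics/s6c.png

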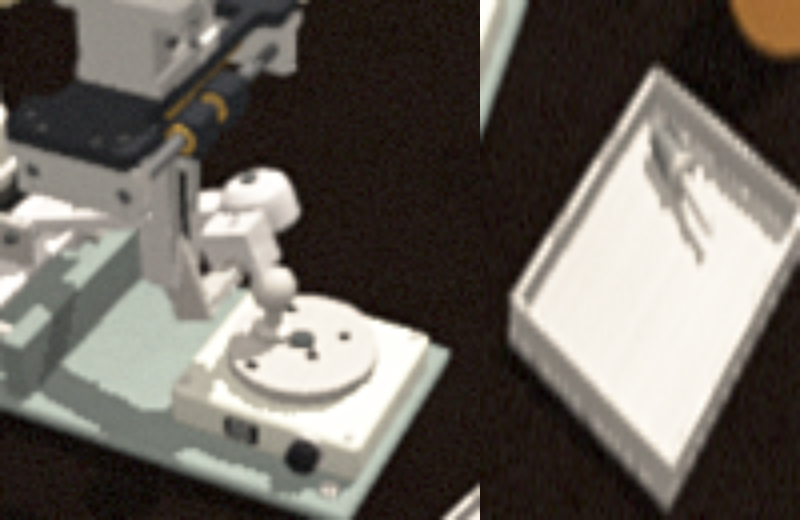

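The link is up: the coupler is clear of the exposed ball, and the fingers hold the tab. The slope between y = 80 and y = 120 mm is about 0.36 rad. The pin lies in the tray.

```bash
python3 - <<'E'
from h import *
a=load('t0');b=load('t6')
for n,s in (('timer',np.s_[265:297,332:365]),('pen',np.s_[278:292,245:302]),('bottles',np.s_[115:152,296:352])): print(n,np.abs(a['image'][s].astype(int)-b['image'][s]).mean().round(1))
s=manip.read_state(); print(s['clock'],np.abs(s['qd']).max()); print(manip.sign_off())
E
```

```text
timer 1.7
pen 67.5
bottles 1.7
10.8 0.0022180505890520476
the job is handed in; nothing more can be done
None
```

The drive link is uncoupled and I've handed the job in, with the arm still holding it raised. The pin came out of the latch housing first and went into the parts tray. I then pulled the latch back about 11 mm by its tab with the link still down, and lifted the coupler along its arc.

- **Link:** the last pictures show the coupler clear of the bare ball. The link's slope reads about 0.36 rad, roughly 60 mm up. The arm stands still, gripping the 8 mm tab, and the latch spring pulls on it with about 10 N.
- **Pin:** it lies on the tray floor, let go.
- **Timer and bottles:** the before and after top views match.
- **Pen:** the same comparison differed strongly (67.5 against 1.7 for the others). I think the arm is covering the pen in the last view, but I didn't check. The wrist view just before the tab grasp shows the pen lying in place, and the tool's path did not go near it.

The job took 10.8 s of the 58 s allowed. The sign-off gives no verdict.

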